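# Find the high spot of a carved plate's rim

## Task

Slide the plunger indicator in against the rim of the round wooden plate until its needle stands in the green band, then turn the plate under the plunger to find where the rim stands out farthest. Leave the plate there, with its highest spot under the plunger and the indicator still pressed against it, and let go. Never drive the plunger into the red end of its dial, and leave the other things on the bench alone.

Things in the scene. Friction and masses are not known exactly. Their poses are not given: they have to be found in the camera images.
- spindle (a point): Point on the turntable's vertical axis, 58 mm above the table, mid-height of the wooden plate clamped on it (24 mm thick, about 220 mm across, top face 70 mm above the table). z up; its +y points from the indicator towards the plate, so the indicator lies on its -y side and slides along y.
- knob (a point): Centre of the red crank knob that turns the plate: upright cylinder 22 mm across, 46 mm high (foot 93, this point 119, top 139 mm above the table), 60 mm from the spindle axis, on a flat crank arm. It spins on its pin, so it can be gripped and carried round in a circle without turning the hand. Turning takes about 4 N at the knob; the plate stays where it is left.
- post (a point): Grip point on the blue square post of the indicator's carriage: 16 x 16 mm, sides along the spindle's x and y, foot 46, this point 110, top 132 mm above the table. Push or carry it along the spindle's +y: it takes about 11 N plus the plunger's spring, and stays where it is left. The dial, 100 mm across, centre 66 mm from the post towards the plate, is under 78 mm high.
- tip (a point): Foremost point of the indicator's brass ball tip, 58 mm above the table, which rides on the plate's rim. The rim is 110 mm from the spindle axis, but for one highest spot at 115 mm (a smooth hump, about 28 degrees either side of its top) and one false, lower hump at 112.5 mm elsewhere. Where these lie relative to the crank differs every time.
- carriage (a joint): How far the indicator carriage has been slid towards the plate, 0 to 0.050 m. At 0 the unpressed tip is 138 mm from the spindle axis, so it meets the rim at about 0.023 to 0.028 m.
- plunger (a joint): How far the plunger is pressed in, 0 to 0.020 m; spring 500 N/m, 0.5 N at first touch. A black needle on the white, upward-facing dial shows it: at 0 it points away from the plate; clockwise from above 0.25 rad per mm; ticks every 2 mm. Green band 5 to 8 mm, red from 16 mm (8.5 N). With the carriage left alone it reads the rim's rise and fall.
- turntable (a joint): Turntable angle, rad, anticlockwise from above, turns either way without end. At 0 the crank knob lies on the spindle's +x side.
- mallet: wooden mallet lying on the table, to be left alone; origin at its underside
- chisel: chisel with a dark wooden handle lying on the table, to be left alone; origin at its underside
- dust_brush: dust brush lying on the table, to be left alone; origin at its underside
- wax_jar: small glass wax jar, 56 mm across, 55 mm high, near the indicator, to be left alone; origin at its underside
- finial: small turned wooden finial, 48 mm across, 64 mm high, near the indicator, to be left alone; origin at its underside
- offcut: block of pale wood 110 x 45 x 35 mm, to be left alone; origin at its underside
- mug: blue mug, 76 mm across, 85 mm high, to be left alone; origin at its underside

How it is judged:
On the way:
1. the indicator is slid in and its plunger presses on the rim with the needle in the green band (5 to 8 mm) (value of joint carriage above 0.02 m and value of joint plunger between 0.005 and 0.008 m), for 0.3 s.
At the end, for the whole second after the job is handed in: The plunger is pressed in by 3 to 16 mm against the plate's rim with the rim's highest spot under it (the tip stands more than 114.0 mm from the spindle axis, the top being 115), plate and indicator at rest and let go (horizontal distance between tip and spindle above 0.114 m and value of joint plunger between 0.003 and 0.016 m and value of joint carriage above 0.02 m and velocity of joint turntable between -0.03 and 0.03 rad/s and velocity of joint carriage between -0.003 and 0.003 m/s); the robot touches nothing.
It fails at once if the plunger is driven into the red (pressed in by more than 16 mm, over 8.5 N) (value of joint plunger above 0.016 m).
It fails at once if one of the other things on the bench is moved by more than 20 mm (distance of any of mallet, chisel, dust_brush, wax_jar, finial, offcut, mug from where it was at the start of the episode above 0.02 m).
It also fails if it takes over 72 s, if anything falls off the work surface, if the arm or the gripper's body presses on something with over 40 N, if the wrist force passes 120 N, or if a joint passes its speed limit or range.

## Robot

A 6-joint arm with a two-finger parallel gripper is mounted at the origin on the work surface. World frame = base frame: x ahead of the robot, y to its left, z up, the work surface at z = 0. Lengths are in m, angles in rad, forces in N, time in s.
With the tool pointing down it reaches from about 0.375 to 0.925 m from the base axis. Payload 5.7 kg.
Tool frame: the origin (TCP) lies between the finger pads; the fingertips stand 14 mm ahead of it and the grasp point (between the pads) lies 5 mm behind it; x points along the fingers, z is the direction in which the jaws open and shut, and the axes are right-handed (so a half turn about x gives the same grasp; the last joint's range is limited). The gripper opens to 85 mm and grips with 20 to 120 N. Pads are 22 mm wide; open, the fingers measure 114 mm over their backs; the gripper's body (76 mm by 85 mm) begins 54 mm behind the grasp point. The pads swing forward as they close: fully open they stand 13 mm farther back than shut.
Start: joints at [-1.279, 0.359, 1.51, -0, 1.272, -0.115], TCP at [0.237, -0.551, 0.245] pointing down, gripper open.
Joint ranges: [-2.97, 2.97], [-1.01, 2.36], [0.21, 2.38], [-0.96, 4.11], [0.2, 2.71], [-2.98, 2.98]. Speed limits (rad/s): [2.39, 2.39, 3.14, 3.14, 3.14, 3.14].

## Interface

Orientations are given as a rotation vector (axis times angle).
In Python, from bench import arm, cams, job gives the robot as it stands.
- The arm moves only by the tool send_rows, never from a script. Its argument "increments" is a list of rows, each a list of 3 entries, a list of its own where there are three numbers: the shift along the tool's x, y, z in cm, then the turn, a rotation vector about the tool's x, y, z in rad, then the opening, from 0 (shut) to 1 (fully open). A call has 1 to 10 rows; each row shifts and turns the commanded pose from where the row before left it, along the tool's axes as they then stand; what a row does not reach is not made up. A row lasts 1/8 s, in which the tool goes at most 62.5 mm and 10.7 degrees, less where a joint would pass 70% of its speed; a pose out of reach is approached as far as the arm can. A call with a gripper value outside its range is refused whole. The fingers move at their own pace and stop on an object; "squeeze" is the grip in N (left out, the last holds). Time passes only in rows, so rows that do not move let the fingers close. It gives the time, the measured TCP pose, the force and the opening at its end, in the units of the state.
- arm.state(): the state, without advancing time (a new reading comes with each control period).
- cams.camera(name): name is "side" or "top" or "wrist"; returns the picture (480x640x3 uint8, red, green, blue); there is no depth.
- cams.calibration(name): a dict with "camera_matrix" (3x3 intrinsics, pixels), "k1" (the pictures are not rectified: a ray, as slopes to the right and down, at radius r is drawn at 1 + k1 r^2 times it, then the intrinsics apply), "R" (3x3) and "t" (3): a world point X has camera coordinates R X + t. Camera axes: x right, y down, z forward; pixel columns grow to the right and rows downward; lengths in m; the calibration is good to about 2 mm. A picture is of the moment at which its call begins: read the wrist's pose just before it. calibration takes no time and is no camera call; for the wrist camera it gives the pose at the moment of the call.
- job.sign_off(): hands the job in, once; it reports no verdict.
The state is a dict: "time_s": time; "q": joint angles; "joint_vel": joint speeds; "joint_efforts": joint torques, N m; "eef_pos": TCP position; "orientation": TCP orientation; "ft_force": force on the tool from outside, world axes, zero at the start; "moment": the same for the moment, N m; "finger_gap": opening from 0.0 (shut) to 1.0 (fully open).
Only numpy, scipy, OpenCV 4.12 (cv2) and the standard library are available. Lean on these libraries where they do the work, as an engineer would, in place of code of your own. Each camera call takes 0.05 s, during which the arm holds its last target. There are 200 camera calls.

## Working session

There is one attempt and no reset: what is moved stays moved. The work goes in short steps, Python scripts to look and compute and a tool call to move; the robot and the scene stay as the last step left them, time stands still between calls to the robot, and variables do not carry over. Pictures are saved under pics/ and viewed, about 8 in all and at most 12, crops included, and the job is handed in when it is done.

Besides the shell and the picture viewer there is one more tool, called as name([rows], argument=value, ...), one row to a line, values as JSON. send_rows: Moves the arm, as the interface text tells. Its arguments: {"type":"object","properties":{"increments":{"type":"array","items":{"type":"array"}},"squeeze":{"type":"number"}},"required":["increments"]}

```bash
mkdir -p pics
cat > h.py <<'E'
from bench import arm,cams,job
import numpy as np,cv2
def snap(n,f):
    im=cams.camera(n); cv2.imwrite('pics/'+f,im[:,:,::-1]); return im
def ray(n,u,v,c=None):
    c=c or cams.calibration(n);K=np.array(c['camera_matrix']);R=np.array(c['R']);t=np.array(c['t'])
    p=cv2.undistortPoints(np.array([[[u,v]]],float),K,np.array([c['k1'],0,0,0.]))[0,0]
    return -R.T@t, R.T@np.array([p[0],p[1],1])
def at(n,u,v,z,c=None):
    o,d=ray(n,u,v,c); return o+d*(z-o[2])/d[2]
def pix(n,X):
    c=cams.calibration(n)
    return cv2.projectPoints(np.array([X],float),cv2.Rodrigues(np.array(c['R']))[0],np.array(c['t']),np.array(c['camera_matrix']),np.array([c['k1'],0,0,0.]))[0].ravel()
E
python3 - <<'E'
from h import *
print(arm.state())
snap('top','top0.png');snap('side','side0.png')
for n in('top','side'):
    c=cams.calibration(n);print(n,c['k1'],-np.array(c['R']).T@c['t'],np.array(c['camera_matrix'])[0,0])
E
```

```text
{'time_s': 0.0, 'q': array([-1.27908495e+00,  3.59521008e-01,  1.51147135e+00, -1.45510583e-05,
        1.27248598e+00, -1.15085189e-01]), 'joint_vel': array([-1.06246113e-03,  1.13832443e-03, -8.43064977e-04,  8.57707913e-04,
        1.83004124e-03, -6.16192259e-05]), 'joint_efforts': array([-1.95052166e-04, -5.27620697e+01, -2.78622329e+01, -3.54460699e-04,
        1.32691945e-02, -1.57128966e-05]), 'eef_pos': array([ 0.23720353, -0.55038928,  0.24442922]), 'orientation': array([ 0.90571905,  1.3761118 , -0.90374412]), 'ft_force': array([0.4768793 , 0.4094049 , 0.25512835]), 'moment': array([-0.06091576,  0.01508827, -0.00615501]), 'finger_gap': 1.0008777813099319}
top -0.02957417545330867 [0.42783616 0.02347013 1.30758944] 549.226283857818
side -0.10234632426382821 [-0.01916198  0.69299149  0.98065366] 462.8468474459624
```

View pics/top0.png

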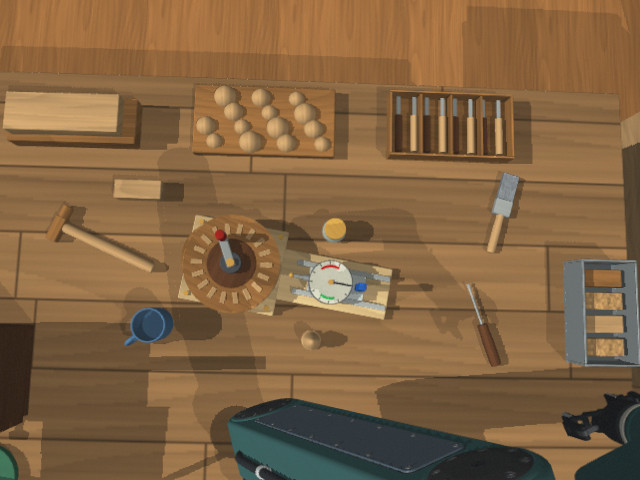

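View pics/side0.png

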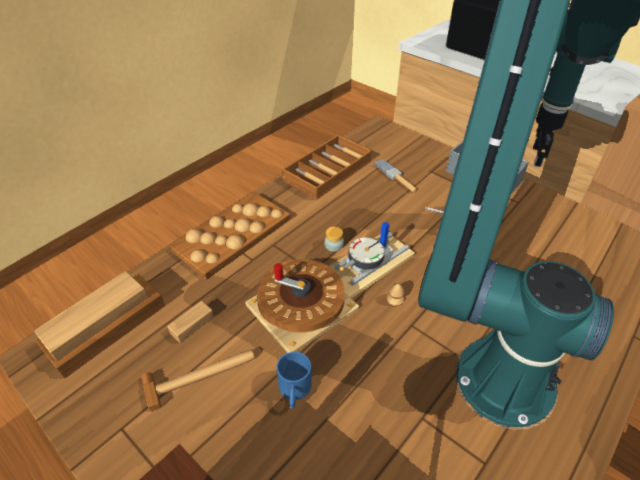

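Top view: plate centre about (231,263), red knob (220,235), dial (330,283), blue post (361,287), jar (334,229), finial (311,340). I'll enlarge.

Run:
```python
from h import *
im=cv2.imread('pics/top0.png')[200:350,170:405]
cv2.imwrite('pics/c1.png',cv2.resize(im,None,fx=3.4,fy=3.4,interpolation=cv2.INTER_CUBIC))
```

```text
(no output)
```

View pics/c1.png

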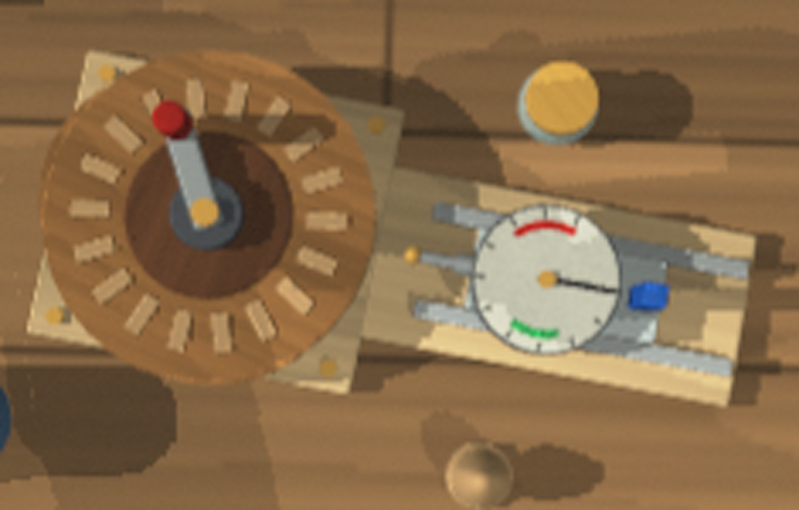

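Run:
```python
from h import *
f=lambda u,v,z:at('top',170+u/3.4,200+v/3.4,z).round(4)
for n,a in dict(plate=(209,218,.07),knob=(171,118,.139),dial=(547,279,.078),tip=(405,254,.058),post=(651,294,.132),jar=(562,97,.055),fin=(478,475,.06)).items(): print(n,f(*a))
p=f(651,294,.132);s=f(209,218,.07);d=s-p;print(np.degrees(np.arctan2(d[1],d[0])),np.hypot(*d[:2]))
from scipy.spatial.transform import Rotation as R
print(R.from_rotvec(arm.state()['orientation']).as_matrix().round(3))
```

```text
plate [0.5071 0.1592 0.07  ]
knob [0.5648 0.178  0.139 ]
dial [ 0.4723 -0.0647  0.078 ]
tip [0.4873 0.0292 0.058 ]
post [ 0.4625 -0.1266  0.132 ]
jar [ 0.5964 -0.0742  0.055 ]
fin [ 0.343 -0.023  0.06 ]
81.13034915401347 0.2892590534451774
[[-0.     0.918  0.396]
 [ 0.002  0.396 -0.918]
 [-1.     0.    -0.002]]
```

send_rows([
  [[0, 4.16, -3.33], [0, 0, 0], 1],
  [[0, 4.16, -3.33], [0, 0, 0], 1],
  [[0, 4.16, -3.33], [0, 0, 0], 1],
  [[0, 4.16, -3.33], [0, 0, 0], 1],
  [[0, 4.16, -3.33], [0, 0, 0], 0.7],
  [[0, 4.16, -3.33], [0, 0, 0], 0.7],
  [[0, 4.16, -3.33], [0, 0, 0], 0.7],
  [[0, 4.16, -3.33], [0, 0, 0], 0.7],
  [[0, 4.16, -3.33], [0, 0, 0], 0.7],
], squeeze=60)

```text
time_s: 1.23
eef_pos: [0.4631, -0.1259, 0.2451]
orientation: [0.905, 1.375, -0.905]
ft_force: [0.7, -0.1, -0.4]
finger_gap: 0.7
```

send_rows([
  [[0, 0, 0], [0.1405, 0, 0], 0.7],
  [[0, 0, 0], [0.1405, 0, 0], 0.7],
  [[0, 0, 0], [0.1405, 0, 0], 0.7],
  [[0, 0, 0], [0.1405, 0, 0], 0.7],
  [[0, 0, 0], [0, 0, 0], 0.7],
])

```text
time_s: 1.85
eef_pos: [0.4624, -0.1275, 0.245]
orientation: [1.322, 1.133, -1.322]
ft_force: [-0.0, 0.2, 0.6]
finger_gap: 0.701
```

```bash
cat > st.py <<'E'
from h import *
from scipy.spatial.transform import Rotation as R
def st():
    s=arm.state();M=R.from_rotvec(s['orientation']).as_matrix()
    print(round(s['time_s'],2),s['eef_pos'].round(4),'F',s['ft_force'].round(1),'gap',round(s['finger_gap'],3),'z',M[:,2].round(3),'x',M[:,0].round(3)); return s,M
def to(X):
    s,M=st(); print('tool shift cm',(100*M.T@(np.array(X)-s['eef_pos'])).round(2))
E
python3 - <<'E'
from st import *
to([.4625,-.1266,.107]); snap('wrist','w1.png'); print(pix('wrist',[.4625,-.1266,.132]))
E
```

```text
1.85 [ 0.4624 -0.1275  0.245 ] F [-0.   0.2  0.6] gap 0.701 z [-0.153 -0.988 -0.   ] x [-0.001  0.    -1.   ]
tool shift cm [ 1.38e+01  1.00e-02 -9.00e-02]
[320.45385591 236.2580948 ]
```

View pics/w1.png

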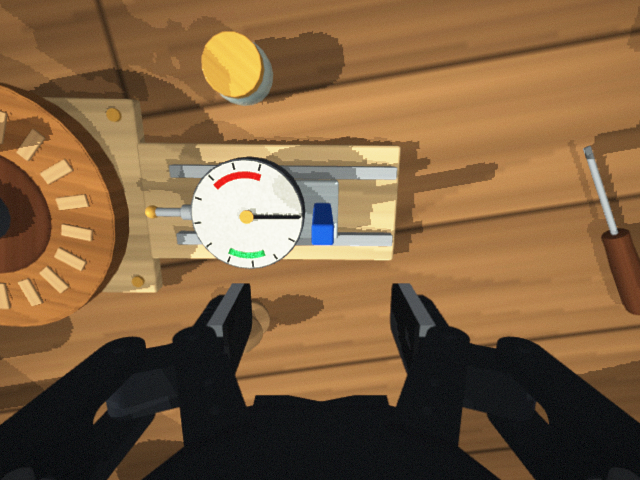

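The wrist view shows the post top at about (322,233), matching the prediction of (320,236); the rails are level in the picture. I'll descend and grip.

send_rows([
  [[5, 0, 0], [0, 0, 0], 0.7],
  [[5, 0, -0.09], [0, 0, 0], 0.7],
  [[2.4, 0, 0], [0, 0, 0], 0.6],
  [[1.2, 0, 0], [0, 0, 0], 0.5],
  [[0, 0, 0], [0, 0, 0], 0.3],
  [[0, 0, 0], [0, 0, 0], 0.1],
  [[0, 0, 0], [0, 0, 0], 0.1],
  [[0, 0, 0], [0, 0, 0], 0.1],
], squeeze=60)

```text
time_s: 2.9
eef_pos: [0.4631, -0.1275, 0.11]
orientation: [1.322, 1.13, -1.322]
ft_force: [-1.3, -5.1, -3.3]
finger_gap: 0.181
```

Run:
```python
from st import *
st(); w=snap('wrist','w2.png');t=snap('top','t2.png')
a=cv2.resize(t[200:350,230:405],None,fx=3,fy=3)
b=np.zeros((480,800,3),np.uint8)
w=cv2.resize(w,(440,330)); b[:330,:440]=w; a=cv2.resize(a,(360,309)); b[:309,440:]=a
cv2.imwrite('pics/c2.png',b[:335,:,::-1])
```

```text
2.9 [ 0.4631 -0.1275  0.11  ] F [-1.3 -5.1 -3.3] gap 0.181 z [-0.154 -0.988  0.001] x [ 0.001 -0.001 -1.   ]
```

View pics/c2.png

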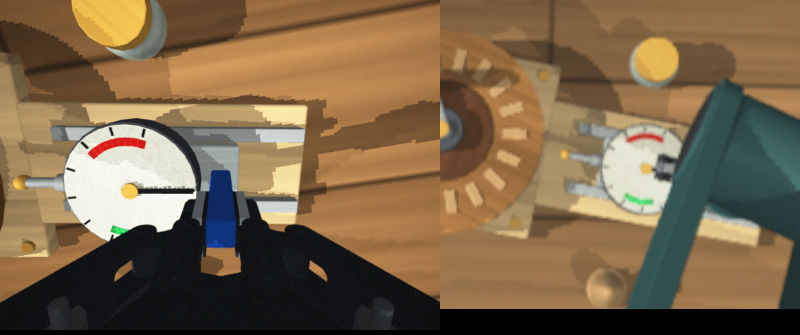

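Gripped (gap 0.18, i.e. 16 mm); needle at zero. I'll push in 33 mm.

send_rows([
  [[0, 0, -0.6], [0, 0, 0], 0.1],
  [[0, 0, -0.7], [0, 0, 0], 0.1],
  [[0, 0, -0.7], [0, 0, 0], 0.1],
  [[0, 0, -0.5], [0, 0, 0], 0.1],
  [[0, 0, -0.4], [0, 0, 0], 0.1],
  [[0, 0, -0.3], [0, 0, 0], 0.1],
  [[0, 0, -0.2], [0, 0, 0], 0.1],
  [[0, 0, 0], [0, 0, 0], 0.1],
])

```text
time_s: 4.0
eef_pos: [0.4684, -0.0956, 0.1101]
orientation: [1.319, 1.128, -1.323]
ft_force: [-2.5, -14.7, -3.7]
finger_gap: 0.179
```

Run:
```python
from st import *
s,M=st(); print((s['eef_pos']-[.4631,-.1275,.11])@-M[:,2])
w=snap('wrist','w3.png');t=snap('top','t3.png')
a=cv2.resize(t[230:330,270:387],(360,309),interpolation=cv2.INTER_CUBIC)
b=np.zeros((480,800,3),np.uint8)
w=cv2.resize(w,(440,330)); b[:330,:440]=w; b[:309,440:]=a
cv2.imwrite('pics/c3.png',b[:335,:,::-1])
```

```text
4.0 [ 0.4684 -0.0956  0.1101] F [ -2.5 -14.7  -3.7] gap 0.179 z [-0.153 -0.988  0.004] x [ 0.001 -0.004 -1.   ]
0.03232243605850058
```

View pics/c3.png

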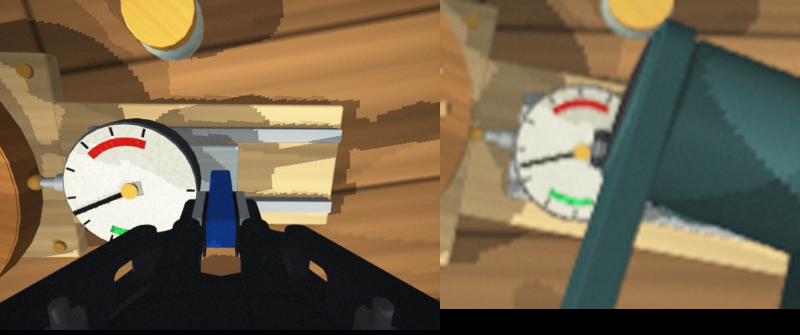

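Needle reads about 156° ≈ 10.9 mm (past green, well short of red). I'll back off 4.4 mm into green.

send_rows([
  [[0, 0, 0.3], [0, 0, 0], 0.1],
  [[0, 0, 0.2], [0, 0, 0], 0.1],
  [[0, 0, 0], [0, 0, 0], 0.1],
  [[0, 0, 0], [0, 0, 0], 0.1],
])

```text
time_s: 4.6
eef_pos: [0.4681, -0.0974, 0.11]
orientation: [1.324, 1.131, -1.321]
ft_force: [2.6, 4.9, 2.4]
finger_gap: 0.178
```

```bash
cat >> st.py <<'E'
def needle(pivot,r0,r1,im,z0):
    """darkest direction on the dial; pivot world xy -> top pixels; returns angle clockwise from spindle -y, mm"""
    U=np.array([.154,.988]);X=np.array([.988,-.154]);g=cv2.cvtColor(im,cv2.COLOR_RGB2GRAY)
    a=np.arange(0,2*np.pi,.01);v=[]
    for t in a:
        # from above, clockwise from -u: -u -> -x -> u -> +x
        d=-np.cos(t)*U-np.sin(t)*X
        v.append(np.mean([cv2.getRectSubPix(g,(1,1),tuple(map(float,pix('top',[*(pivot+r*d),z0]))))[0,0] for r in np.linspace(r0,r1,10)]))
    v=np.array(v);i=v.argmin();return a[i]/.25,v[i],np.median(v)
E
python3 - <<'E'
from st import *
s,M=st(); print((s['eef_pos']-[.4631,-.1275,.11])@-M[:,2])
w=snap('wrist','w4.png');t=snap('top','t4.png')
for n,k in(('t3.png',.0323),('t4.png',.028)):
    p=np.array([.4723,-.0647])+k*np.array([.154,.988])
    print(n,pix('top',[*p,.078]),needle(p,.012,.035,cv2.imread('pics/'+n)[:,:,::-1],.078))
E
```

```text
4.6 [ 0.4681 -0.0974  0.11  ] F [2.6 4.9 2.4] gap 0.178 z [-0.155 -0.988 -0.001] x [ 0.002  0.001 -1.   ]
0.030470615633388966Traceback (most recent call last):
  File "<stdin>", line 6, in <module>
  File "st.py", line 15, in needle
    v.append(np.mean([cv2.getRectSubPix(g,(1,1),tuple(map(float,pix('top',[*(pivot+r*d),z0]))))[0,0] for r in np.linspace(r0,r1,10)]))
                                                                ~~~^^^^^^^^^^^^^^^^^^^^^^^^^
  File "h.py", line 12, in pix
    c=cams.calibration(n)
ValueError: time passes only in moves, steps and waits
```

send_rows([
  [[0, 0, 0.25], [0, 0, 0], 0.1],
  [[0, 0, 0], [0, 0, 0], 0.1],
  [[0, 0, 0], [0, 0, 0], 0.1],
  [[0, 0, 0], [0, 0, 0], 0.1],
])

```text
time_s: 5.2
eef_pos: [0.4677, -0.0998, 0.11]
orientation: [1.324, 1.131, -1.321]
ft_force: [1.2, 5.4, 2.3]
finger_gap: 0.182
```

```bash
sed -i 's/^def pix/import functools\n@functools.lru_cache\ndef cal(n): return cams.calibration(n)\ndef pix/; ' h.py; sed -i '/^def pix/,$s/c=cams.calibration(n)/c=cal(n)/' h.py
python3 - <<'E'
from st import *
s,M=st(); k=(s['eef_pos']-[.4631,-.1275,.11])@-M[:,2];print(k)
w=snap('wrist','w5.png');t=snap('top','t5.png')
for n,k in(('t3.png',.0323),('t4.png',.0305),('t5.png',k)):
    p=np.array([.4723,-.0647])+k*np.array([.154,.988])
    print(n,pix('top',[*p,.078]),needle(p,.012,.035,cv2.imread('pics/'+n)[:,:,::-1],.078))
b=np.zeros((335,800,3),np.uint8)
b[:330,:440]=cv2.resize(w,(440,330)); b[:309,440:]=cv2.resize(t[230:330,270:387],(360,309),interpolation=cv2.INTER_CUBIC)
cv2.imwrite('pics/c5.png',b[:,:,::-1])
E
```

```text
5.2 [ 0.4677 -0.0998  0.11  ] F [1.2 5.4 2.3] gap 0.182 z [-0.155 -0.988 -0.001] x [ 0.002  0.001 -1.   ]
0.028047647936884083
t3.png [316.67219961 279.46079752] (np.float64(0.92), np.float64(73.3), np.float64(205.9))
t4.png [317.46379358 279.60516479] (np.float64(1.08), np.float64(71.8), np.float64(205.8))
t5.png [318.54222527 279.80183539] (np.float64(0.88), np.float64(71.7), np.float64(201.8))
```

View pics/c5.png

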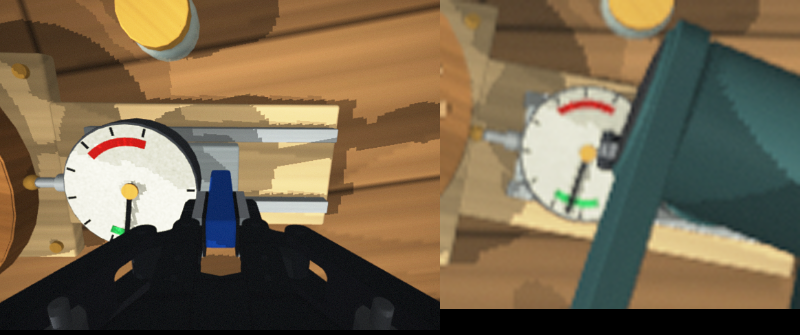

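The needle points straight down (~91° ≈ 6.4 mm): in the green. I'll release, lift, and go over the knob; meanwhile I'll unwrap the first top picture to look for the hump.

send_rows([
  [[0, 0, 0], [0, 0, 0], 0.3],
  [[0, 0, 0], [0, 0, 0], 0.6],
  [[0, 0, 0], [0, 0, 0], 0.6],
  [[3, 0, 0], [0, 0, 0], 0.6],
])

```text
time_s: 5.8
eef_pos: [0.4692, -0.1013, 0.0809]
orientation: [1.325, 1.127, -1.319]
ft_force: [-9.4, 15.3, 198.4]
finger_gap: 0.604
```

That was my mistake: +x is down for the tool, so I pressed on the carriage and the force read 198 N. I'm lifting straight away.

send_rows([
  [[-3, 0, 0], [0, 0, 0], 0.6],
  [[-4, 0, 0], [0, 0, 0], 0.6],
  [[-4, 0, 0], [0, 0, 0], 0.6],
  [[0, 0, 0], [0, 0, 0], 0.6],
])

```text
time_s: 6.3
eef_pos: [0.4691, -0.1015, 0.1923]
orientation: [1.324, 1.126, -1.319]
ft_force: [0.6, -0.2, -0.6]
finger_gap: 0.6
```

Run:
```python
from st import *
st(); w=snap('wrist','w6.png')
t=cv2.imread('pics/top0.png')
r=np.linspace(.095,.125,60);th=np.radians(np.arange(0,360,.5))
c=np.array([.5071,.1592])
mp=np.array([[pix('top',[c[0]+a*np.cos(b),c[1]+a*np.sin(b),.07]) for b in th] for a in r],np.float32)
pol=cv2.remap(t,mp[...,0],mp[...,1],cv2.INTER_CUBIC)
pol=cv2.resize(pol,(720,240))
for d in range(0,360,30): cv2.putText(pol,str(d),(d*2,10),0,.35,(255,255,255),1)
b=np.zeros((580,760,3),np.uint8); b[:240,:720]=pol; b[245:575,:440]=cv2.resize(w[:,:,::-1],(440,330))
cv2.imwrite('pics/c6.png',b)
```

```text
6.3 [ 0.4691 -0.1015  0.1923] F [ 0.6 -0.2 -0.6] gap 0.6 z [-0.155 -0.988  0.001] x [ 0.006 -0.002 -1.   ]
```

View pics/c6.png

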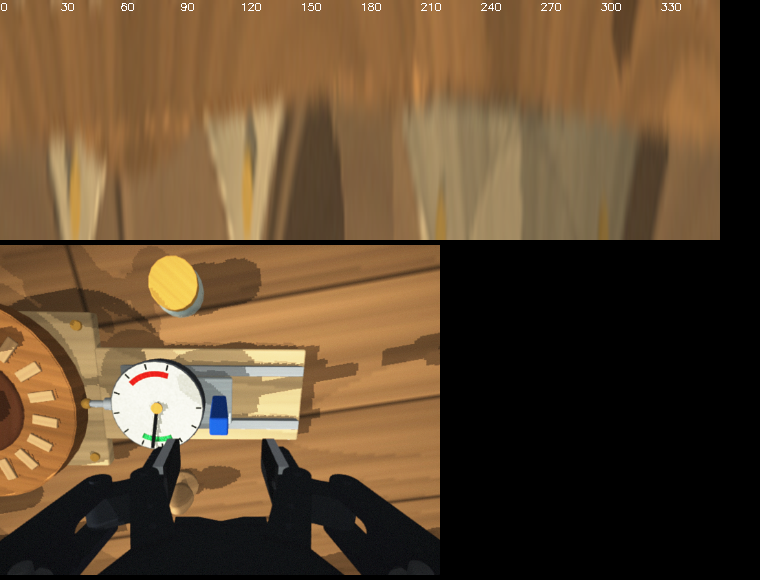

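The indicator looks undisturbed (needle still in the green at ~6.7 mm). The unwrapped rim bulges at a world bearing of about 75°, so that's probably the hump, and the tip sits at about 261°. Moving over the knob now.

send_rows([
  [[0, 0.87, -4.85], [0, 0, 0], 0.7],
  [[0, 0.87, -4.85], [0, 0, 0], 0.7],
  [[0, 0.87, -4.85], [0, 0, 0], 0.7],
  [[0, 0.87, -4.85], [0, 0, 0], 0.7],
  [[0, 0.87, -4.85], [0, 0, 0], 0.7],
  [[0, 0.87, -4.85], [0, 0, 0], 0.7],
  [[0, 0, 0], [0, 0, 0], 0.7],
])

```text
time_s: 7.22
eef_pos: [0.5636, 0.1817, 0.1875]
orientation: [1.32, 1.135, -1.321]
ft_force: [-0.1, -0.4, 0.4]
finger_gap: 0.699
```

Run:
```python
from st import *
s,M=st(); c=cams.calibration('wrist'); w=snap('wrist','w7.png'); t=snap('top','t7.png')
h=cv2.cvtColor(w,cv2.COLOR_RGB2HSV); m=((h[...,0]<6)|(h[...,0]>174))&(h[...,1]>170)&(h[...,2]>60)
n,l,stt,cen=cv2.connectedComponentsWithStats(m.astype(np.uint8))
for i in range(1,n):
    if stt[i,4]>60: print(stt[i],cen[i].round(), at('wrist',*cen[i],.125,c).round(4))
print(pix('wrist',[.5648,.178,.139]),pix('wrist',[.5648,.178,.1]))
b=np.zeros((335,800,3),np.uint8)
b[:330,:440]=cv2.resize(w,(440,330)); b[:309,440:]=cv2.resize(t[230:330,270:387],(360,309),interpolation=cv2.INTER_CUBIC)
cv2.imwrite('pics/c7.png',b[:,:,::-1])
```

```text
7.22 [0.5636 0.1817 0.1875] F [-0.1 -0.4  0.4] gap 0.699 z [-0.151 -0.989 -0.   ] x [-0.002  0.001 -1.   ]
[ 301  225   40   55 1699] [321. 253.] [0.5681 0.1816 0.125 ]
[596 253  44  18 277] [618. 260.] [0.5387 0.0156 0.125 ]
[322.65202725 264.20780126] [322.22636705 242.75918578]
```

View pics/c7.png

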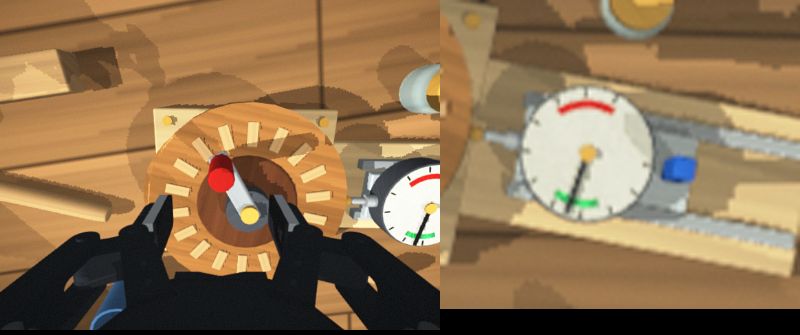

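Knob top at wrist pixel (323,259), as predicted, and the needle reads about 6.7 mm. Descending to grip the knob.

send_rows([
  [[2.5, 0.28, 0.23], [0, 0, 0], 0.7],
  [[2.5, 0, 0], [0, 0, 0], 0.7],
  [[2.3, 0, 0], [0, 0, 0], 0.7],
  [[0, 0, 0], [0, 0, 0], 0.4],
  [[0, 0, 0], [0, 0, 0], 0.15],
  [[0, 0, 0], [0, 0, 0], 0.15],
  [[0, 0, 0], [0, 0, 0], 0.15],
], squeeze=40)

```text
time_s: 8.2
eef_pos: [0.5668, 0.1766, 0.1169]
orientation: [1.325, 1.131, -1.321]
ft_force: [3.2, 4.6, -7.0]
finger_gap: 0.247
```

```bash
cat >> st.py <<'E'
def read():
    t=cams.camera('top')
    p=np.array([.4723,-.0647])+.0287*np.array([.154,.988])
    U=np.array([.154,.988]);X=np.array([.988,-.154]);g=cv2.cvtColor(t,cv2.COLOR_RGB2GRAY).astype(np.float32)
    mm=np.arange(1,17,.05);v=[]
    for q in mm*.25:
        d=-np.cos(q)*U-np.sin(q)*X
        P=np.array([pix('top',[*(p+r*d),.078]) for r in np.linspace(.010,.034,12)],np.float32)
        v.append(cv2.remap(g,P[:,0].reshape(1,-1),P[:,1].reshape(1,-1),1).mean())
    v=np.array(v);w=np.clip(v.min()+50-v,0,None)*(abs(mm-mm[v.argmin()])<1.2)
    print('needle mm',round((w*mm).sum()/w.sum(),2),'dark',v.min().round(),'med',np.median(v).round()); return t
E
python3 - <<'E'
from st import *
st();read()
c=np.array([.509,.160]);print(np.degrees(np.arctan2(*(arm.state()['eef_pos'][:2]-c)[::-1])),np.hypot(*(arm.state()['eef_pos'][:2]-c)))
E
```

```text
8.2 [0.5668 0.1766 0.1169] F [ 3.2  4.6 -7. ] gap 0.247 z [-0.155 -0.988 -0.002] x [ 0.002  0.001 -1.   ]
needle mm 7.24 dark 90.0 med 227.0
16.05089541517263 0.060157869386727056
```

send_rows([
  [[0, 0.36, 0.98], [0, 0, 0], 0.15],
  [[0, 0.18, 1.03], [0, 0, 0], 0.15],
  [[0, 0, 1.05], [0, 0, 0], 0.15],
  [[0, -0.18, 1.03], [0, 0, 0], 0.15],
])

```text
time_s: 8.75
eef_pos: [0.5641, 0.1365, 0.1169]
orientation: [1.327, 1.132, -1.32]
ft_force: [1.0, 9.0, -7.4]
finger_gap: 0.245
```

```bash
cat > r.py <<'E'
from st import *
s,M=st();read()
d=s['eef_pos'][:2]-[.509,.160];print('alpha',np.degrees(np.arctan2(d[1],d[0]))+8.9,'r',np.hypot(*d))
E
python3 r.py
```

```text
8.75 [0.5641 0.1365 0.1169] F [ 1.   9.  -7.4] gap 0.245 z [-0.155 -0.988 -0.004] x [ 0.003  0.003 -1.   ]
needle mm 7.25 dark 89.0 med 227.0
alpha -14.181247007998556 r 0.05994072286497277
```

send_rows([
  [[0, -0.36, 0.98], [0, 0, 0], 0.15],
  [[0, -0.52, 0.9], [0, 0, 0], 0.15],
  [[0, -0.67, 0.8], [0, 0, 0], 0.15],
  [[0, -0.8, 0.67], [0, 0, 0], 0.15],
])

```text
time_s: 9.3
eef_pos: [0.5364, 0.1069, 0.1169]
orientation: [1.328, 1.131, -1.319]
ft_force: [5.3, 10.0, -10.9]
finger_gap: 0.251
```

```bash
python3 r.py
```

```text
9.3 [0.5364 0.1069 0.1169] F [  5.3  10.  -10.9] gap 0.251 z [-0.156 -0.988 -0.003] x [ 0.004  0.003 -1.   ]
needle mm 7.24 dark 89.0 med 226.0
alpha -53.76711552100332 r 0.05977478078860037
```

Tracking the circle well. I'll continue round, reading more finely near the expected hump.

send_rows([
  [[0, -0.9, 0.52], [0, 0, 0], 0.15],
  [[0, -0.98, 0.36], [0, 0, 0], 0.15],
  [[0, -1.03, 0.18], [0, 0, 0], 0.15],
  [[0, -1.05, 0], [0, 0, 0], 0.15],
])

```text
time_s: 9.85
eef_pos: [0.4972, 0.1016, 0.117]
orientation: [1.327, 1.127, -1.317]
ft_force: [10.3, 4.1, -16.0]
finger_gap: 0.244
```

```bash
python3 r.py
```

```text
9.85 [0.4972 0.1016 0.117 ] F [ 10.3   4.1 -16. ] gap 0.244 z [-0.155 -0.988 -0.002] x [ 0.007  0.001 -1.   ]
needle mm 7.24 dark 88.0 med 215.0
alpha -92.47385891474256 r 0.05961095771523266
```

send_rows([
  [[0, -1.03, -0.18], [0, 0, 0], 0.15],
  [[0, -0.98, -0.36], [0, 0, 0], 0.15],
  [[0, 0, 0], [0, 0, 0], 0.15],
])

```text
time_s: 10.28
eef_pos: [0.476, 0.1103, 0.1169]
orientation: [1.325, 1.13, -1.32]
ft_force: [3.7, 5.5, -9.1]
finger_gap: 0.247
```

```bash
python3 r.py
```

```text
10.28 [0.476  0.1103 0.1169] F [ 3.7  5.5 -9.1] gap 0.247 z [-0.155 -0.988 -0.001] x [ 0.003  0.001 -1.   ]
needle mm 8.7 dark 89.0 med 172.0
alpha -114.71241824777705 r 0.059664117046367975
```

send_rows([
  [[0, -0.9, -0.52], [0, 0, 0], 0.15],
  [[0, 0, 0], [0, 0, 0], 0.15],
])

```text
time_s: 10.58
eef_pos: [0.468, 0.1166, 0.1169]
orientation: [1.325, 1.13, -1.32]
ft_force: [2.6, 4.7, -8.4]
finger_gap: 0.248
```

```bash
python3 r.py
```

```text
10.57 [0.468  0.1166 0.1169] F [ 2.6  4.7 -8.4] gap 0.248 z [-0.155 -0.988 -0.001] x [ 0.003  0.001 -1.   ]
needle mm 10.87 dark 80.0 med 173.0
alpha -124.47245544369153 r 0.059685890832129426
```

send_rows([
  [[0, -0.8, -0.67], [0, 0, 0], 0.15],
  [[0, 0, 0], [0, 0, 0], 0.15],
])

```text
time_s: 10.88
eef_pos: [0.461, 0.1245, 0.1169]
orientation: [1.325, 1.13, -1.321]
ft_force: [3.3, 5.0, -7.0]
finger_gap: 0.246
```

```bash
python3 r.py
```

```text
10.88 [0.461  0.1245 0.1169] F [ 3.3  5.  -7. ] gap 0.246 z [-0.155 -0.988 -0.001] x [ 0.002  0.001 -1.   ]
needle mm 12.0 dark 87.0 med 161.0
alpha -134.64214971453538 r 0.059737638292443385
```

send_rows([
  [[0, -0.67, -0.8], [0, 0, 0], 0.15],
  [[0, 0, 0], [0, 0, 0], 0.15],
])

```text
time_s: 11.18
eef_pos: [0.4553, 0.1336, 0.1169]
orientation: [1.325, 1.131, -1.321]
ft_force: [2.6, 5.4, -7.7]
finger_gap: 0.242
```

```bash
python3 r.py
```

```text
11.18 [0.4553 0.1336 0.1169] F [ 2.6  5.4 -7.7] gap 0.242 z [-0.155 -0.988 -0.001] x [ 0.002  0.001 -1.   ]
needle mm 11.86 dark 79.0 med 161.0
alpha -144.9396472323554 r 0.05979688316332044
```

The needle rises from 7.24 to ~12.0 mm: about 4.8 mm, so this is the true 5 mm hump rather than the false 2.5 mm one. The peak is near alpha −140°, so I'll go back 5°.

send_rows([
  [[0, 0.32, 0.41], [0, 0, 0], 0.15],
  [[0, 0, 0], [0, 0, 0], 0.15],
  [[0, 0, 0], [0, 0, 0], 0.15],
])

```text
time_s: 11.6
eef_pos: [0.4578, 0.1293, 0.1169]
orientation: [1.325, 1.132, -1.321]
ft_force: [2.6, 5.8, -6.2]
finger_gap: 0.245
```

```bash
python3 r.py
```

```text
11.6 [0.4578 0.1293 0.1169] F [ 2.6  5.8 -6.2] gap 0.245 z [-0.155 -0.988 -0.002] x [ 0.002  0.001 -1.   ]
needle mm 12.12 dark 78.0 med 161.0
alpha -140.14590945579351 r 0.05972434450305699
```

The needle reads 12.1 mm, the highest so far. Releasing and lifting (−x is up).

send_rows([
  [[0, 0, 0], [0, 0, 0], 0.3],
  [[0, 0, 0], [0, 0, 0], 0.6],
  [[0, 0, 0], [0, 0, 0], 0.7],
  [[-2, 0, 0], [0, 0, 0], 0.7],
  [[-4, 0, 0], [0, 0, 0], 0.7],
  [[-4, 0, 0], [0, 0, 0], 0.7],
  [[0, 0, 0], [0, 0, 0], 0.7],
  [[0, 0, 0], [0, 0, 0], 0.7],
])

```text
time_s: 12.65
eef_pos: [0.4566, 0.1285, 0.216]
orientation: [1.322, 1.132, -1.323]
ft_force: [-1.4, 0.2, -0.6]
finger_gap: 0.701
```

Run:
```python
from st import *
st();t=read();cv2.imwrite('pics/c8.png',cv2.resize(t[190:360,120:405],(798,476),interpolation=cv2.INTER_CUBIC)[:,:,::-1])
```

```text
12.65 [0.4566 0.1285 0.216 ] F [-1.4  0.2 -0.6] gap 0.701 z [-0.155 -0.988  0.   ] x [-0. -0. -1.]
needle mm 12.01 dark 102.0 med 188.0
```

View pics/c8.png

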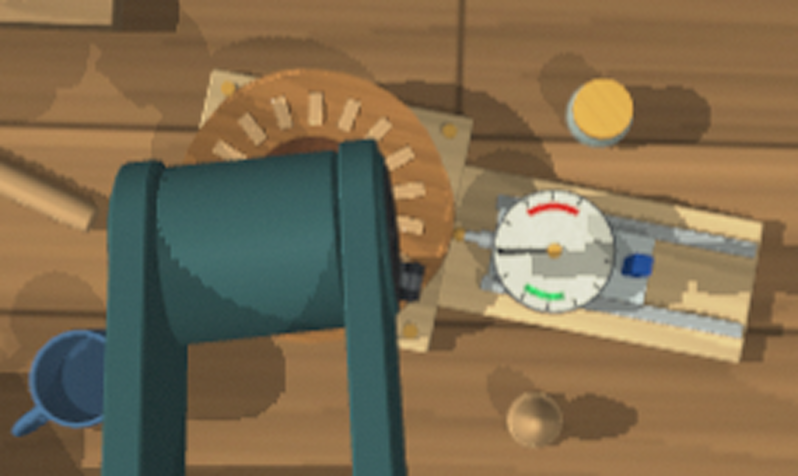

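The picture shows the hand clear, the tip on the rim and the needle at about 12 mm, between green and red. Jar and finial haven't moved. Handing in.

```bash
python3 -c "
from bench import job;print(job.sign_off())"
```

```text
the job is handed in; nothing more can be done
None
```

The plate is at its highest spot with the indicator still pressed against it and the hand clear. However, I broke a force limit on the way, so **the run has most likely failed**.

- **Force error:** after letting go of the post at about 5.7 s, I used the wrong sign for the lift. That drove the fingers 3 cm down onto the indicator carriage. The wrist force read 198 N, over the 120 N limit, and the 40 N contact limit was probably passed too. I lifted off straight away. The pictures after that showed the indicator in place and its needle still in the green.
- **Indicator:** I slid it in about 28 mm. The needle first overshot to about 10.9 mm, short of the red, so I backed it off to about 6.4 mm, inside the green band. It stayed there for longer than 0.3 s.
- **Highest spot:** I turned the plate about 165° clockwise by the knob. The needle rose from 7.2 mm on the plain rim to 12.1 mm. That 4.9 mm rise matches the true 5 mm hump, not the false 2.5 mm one. Readings 5° either side of where I left it were slightly lower (12.0 and 11.9 mm).
- **Last check:** with the hand lifted about 10 cm clear, the needle read about 12.0 mm and the wrist force was near zero. The jar and finial had not moved; I did not measure the other bench items. I signed off at about 12.7 s on the robot's clock.

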